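Chef's knife out of the block, held ready over the board

TASK

Draw the chef's knife (of the three knives the one with the longest handle) out of the knife block along its slot, then carry it over the chopping board with the lemon on it, to the right of the block, and hold it there ready for slicing: blade level, edge down, the middle of the blade over the middle of the board and at least 10 cm above the board. The program finishes while the gripper is holding the knife motionless in that pose; nothing else carries or touches it. Leave the other two knives in the block, and do not knock any of the other things about.

Things in the scene. Friction and masses are not known exactly. Their poses are not given: they have to be found in the camera images.
- knife_block: Wooden block, 170 deep (x) x 190 wide (y) x 162 mm high, fixed; origin under its centre, z up, front (-x) to the robot, yawed 0.15 to 0.55 rad. Its 45-degree face (looking -x and up) has slots at y = -60, 0, +60 mm, 6 wide, 44 tall, 132 deep, square to the face: inward is (+0.707, 0, -0.707). A knife stands in each, handle out; which knife is in which slot varies.
- slots (a point): Centre of the middle slot's mouth on the sloping face of the block, at (-45, 0, +125) mm of the block's frame. Its x axis points into the slots (45 degrees downward), its y axis is the block's y, its z axis points up along the sloping face.
- chef_knife: Chef's knife, 247 mm long, 0.16 kg, 1.5 mm side play in its slot. Origin at the handle's front end, on the slot mouth; x to the tip, z from edge to spine, y across the flat. Dark wooden handle x -118..0, 18 thick (y), 24 high, centred at z +6 mm. Blade x 0..129, z -22 (edge)..+18, 3 thick. In the block it slopes 45 degrees, handle up and towards the robot; it comes free 132 mm along -x.
- chef_grip (a point): Point in the middle of the chef's knife's handle where it may be gripped across its 18 mm thickness (y), at (-55, 0, +6) mm of the knife's frame. Axes as the knife's. In the block it is about 168 mm above the worktop.
- blade_mid (a point): Point at the middle of the chef's knife's blade, (65, 0, -2) mm of the knife's frame; axes as the knife's.
- blade_tip (a point): Tip of the chef's knife, (129, 0, -4) mm of the knife's frame; axes as the knife's.
- utility_knife: Bystander: middle-sized knife in another slot, same style and origin convention, handle 92 mm long, 18 thick, 21 high, centred at z = -6 mm; blade 118 x 24 mm. Leave it in.
- paring_knife: Bystander: smallest knife in another slot, same style and origin convention, handle 74 mm long, 18 thick, 19 high, centred at z = -10 mm; blade 88 x 19 mm. Leave it in.
- chopping_board: Pale wooden chopping board, 160 (x) x 220 (y) mm, 18 thick, fixed. Origin at the centre of its underside, z up. It lies to the right of the block, a tall dark cupboard door stands open just behind it, at about x = 0.60 to 0.70 m.
- lemon: Bystander: lemon, 77 x 51 x 52 mm, on a corner of the board (its top 70 mm above the worktop). Origin at the centre of its underside.
- pepper_mill: Bystander: wooden pepper mill, 58 mm across, 160 tall, upright near the right. Origin under its centre.
- mug: Bystander: white mug, 89 mm across without the handle, 98 tall, at the right. Origin under its centre.
- tomato_tin: Bystander: low round tin, 75 mm across, 58 tall, in front of the block. Origin under its centre.
- fish_tin: Bystander: flat oblong tin, 63 x 105 x 24 mm, in front on the left. Origin under its centre.

How it is judged:
On the way:
1. the chef's knife is drawn out until its blade is clear of the block, still in the fingers (x of blade_tip in the frame of slots below 0 m and contact force between chef_knife and the fingers above 1 N), for 0.1 s.
At the end, for the whole second after the job is handed in: Chef's knife held still by the fingers alone: level within 15 deg, spine up within 17 deg, blade middle within 50 x 60 mm of the board's middle and over 115 mm above the worktop, tip over 90 mm. Other knives moved under 20 mm, other things under 30 mm (angle between blade_mid's own x axis and vertical between 1.31 and 1.83 rad and angle between blade_mid's own z axis and vertical below 0.3 rad and x of blade_mid in the frame of chopping_board between -0.05 and 0.05 m and y of blade_mid in the frame of chopping_board between -0.06 and 0.06 m and height (world z) of blade_mid above 0.115 m and height (world z) of blade_tip above 0.09 m and contact force between chef_knife and the fingers above 1 N and contact force between chef_knife and knife_block below 0.3 N and contact force between chef_knife and chopping_board below 0.3 N and contact force between chef_knife and lemon below 0.3 N and contact force between chef_knife and pepper_mill below 0.3 N and contact force between chef_knife and mug below 0.3 N and contact force between chef_knife and tomato_tin below 0.3 N and contact force between chef_knife and fish_tin below 0.3 N and contact force between chef_knife and utility_knife below 0.3 N and contact force between chef_knife and paring_knife below 0.3 N and linear speed of chef_knife below 0.03 m/s and distance of each of utility_knife, paring_knife from where it was at the start of the episode below 0.02 m and distance of each of lemon, pepper_mill, mug, tomato_tin, fish_tin from where it was at the start of the episode below 0.03 m); the arm keeps its last pose, push and grip.
It fails at once if another knife is pulled out of the block (distance of any of utility_knife, paring_knife from where it was at the start of the episode above 0.03 m).
It fails at once if the lemon, pepper mill, mug or a tin is knocked aside (distance of any of lemon, pepper_mill, mug, tomato_tin, fish_tin from where it was at the start of the episode above 0.03 m).
It fails at once if the chef's knife is dropped on the worktop or board (height (world z) of chef_knife below 0.06 m).
It also fails if it takes over 32 s, if anything falls off the work surface, if the arm or the gripper's body presses on something with over 40 N, if the wrist force passes 120 N, or if a joint passes its speed limit or range.

ROBOT

A 7-joint arm with a two-finger parallel gripper is mounted at the origin on a cart in front of the work surface, level with it; the furniture and walls round the work are solid. World frame = base frame: x ahead of the robot, y to its left, z up, the work surface at z = 0. Lengths are in m, angles in rad, forces in N, time in s.
With the tool pointing down it reaches from about 0.425 to 0.875 m from the base axis. Payload 4.7 kg.
Tool frame: the origin (TCP) lies at the very end of the fingers, on their centre line; the grasp point (between the pads) lies 19 mm behind it; z points along the fingers, y is the line along which they close (so a half turn about z gives the same grasp; the last joint's range is limited). The gripper opens to 87 mm and grips with 3 to 60 N. Pads are 19 mm wide; open, the fingers measure 117 mm over their backs; the gripper's body (75 mm by 190 mm) begins 51 mm behind the grasp point.
Start: joints at [-1.135, 0.321, -0.07, 1.45, 0.023, 1.371, -0.057], TCP at [0.266, 0.593, 0.223] pointing down, gripper open.
Joint ranges: [-2.86, 2.86], [-0.3, 2.09], [-1.38, 1.24], [0.06, 2.45], [-1.56, 4.7], [0.09, 2.05], [-2.69, 2.69]. Speed limits (rad/s): [2.57, 2.57, 3.14, 3.14, 3.14, 3.14, 3.14].

INTERFACE

Orientations are given as a rotation vector (axis times angle).
In Python, from bench import ctrl, get_image, job gives the robot as it stands.
- The arm moves only by the shell command python3 -m crank 'ROWS' [FORCE]. ROWS is JSON, a list that holds one entry, the list of rows, each a list of 5 numbers: the shift along the tool's x, y, z in mm, then the turn about the tool's z in rad, then the closure, from -1 (fully open) to 1 (shut), so that 0 is half open. A call has 1 to 10 rows; each row shifts and turns the commanded pose from where the row before left it, along the tool's axes as they then stand; what a row does not reach is not made up. A row lasts 1/12 s, in which the tool goes at most 41.7 mm and 7.16 degrees, less where a joint would pass 70% of its speed; a pose out of reach is approached as far as the arm can. A call with a gripper value outside its range is refused whole. The fingers move at their own pace and stop on an object; FORCE is the grip in N (left out, the last holds). Time passes only in rows, so rows that do not move let the fingers close. It gives the time, the measured TCP pose, the force, the opening and the grip force at its end, in the units of the state.
- ctrl.get_state(): the state, without advancing time (a new reading comes with each control period).
- get_image(name): name is "scene" or "top"; returns a dict with "pixels" (400x640x3 uint8, red, green, blue), "fx", "fy", "cx", "cy" (pixels), "T" (4x4, takes a point from camera to world coordinates). Camera axes: x right, y down, z forward; pixel columns grow to the right and rows downward; lengths in m; the calibration is good to about 2 mm. A picture is of the moment at which its call begins. There is no depth.
- job.close_job(): hands the job in; it is judged then, once.
The state is a dict: "time": time; "joint_positions": joint angles; "qd": joint speeds; "joint_torque": joint torques, N m; "position": TCP position; "tool_rot": TCP orientation; "ft_force": force on the tool from outside, world axes, zero at the start; "torque": the same for the moment, N m; "grip_width": opening from 0.0 (shut) to 1.0 (fully open); "grip_force": force on a finger pad.
Only numpy, scipy, OpenCV 4.12 (cv2) and the standard library are available. Lean on these libraries where they do the work, as an engineer would, in place of code of your own. Each camera call takes 0.05 s, during which the arm holds its last target. There are 200 camera calls.

## Working session

There is one attempt and no reset: what is moved stays moved. The work goes in short steps, Python scripts to look and compute and a shell command to move; the robot and the scene stay as the last step left them, time stands still between calls to the robot, and variables do not carry over. Pictures are saved under pics/ and viewed, at most 10 in all, crops included, and the job is handed in when it is done.

```bash
ls; mkdir -p pics; python3 - <<'E'
from bench import ctrl,get_image
import cv2,numpy as np
for n in("scene","top"):
    d=get_image(n);cv2.imwrite(f"pics/{n}0.png",d["pixels"][:,:,::-1]);np.savez(f"{n}0.npz",**d)
    print(n,d["fx"],d["fy"],d["cx"],d["cy"],np.round(d["T"],4).tolist())
s=ctrl.get_state();print(s)
E
```

```text
pics
scene 390.53229512044817 390.53229512044817 312.70865430743413 198.93527781630547 [[-0.9997, -0.0216, 0.0076, 0.5123], [-0.0227, 0.898, -0.4393, 0.5923], [0.0026, -0.4394, -0.8983, 1.1957], [0.0, 0.0, 0.0, 1.0]]
top 413.73539953884057 413.73539953884057 316.2677127468522 195.9866197925544 [[-0.1182, -0.9711, 0.2074, 0.2224], [-0.993, 0.1158, -0.024, 0.0635], [-0.0007, -0.2087, -0.978, 1.4826], [0.0, 0.0, 0.0, 1.0]]
{'time': 0.1, 'joint_positions': array([-1.13488718,  0.32175737, -0.07008074,  1.4515616 ,  0.02260363,
        1.37081981, -0.05690144]), 'qd': array([-0.00103707,  0.00026126, -0.00128745, -0.00275781, -0.00143308,
       -0.00021293,  0.00099366]), 'joint_torque': array([-7.83197502e-04, -4.92570877e+01, -4.06150203e-01, -3.13398206e+01,
       -6.40910701e-02,  3.94897966e-02,  9.58423152e-05]), 'position': array([0.26595797, 0.59254235, 0.22156104]), 'tool_rot': array([-6.57582181e-01, -3.07172335e+00,  2.73058062e-03]), 'ft_force': array([1.01801316, 0.67366762, 0.12829132]), 'torque': array([ 0.00948239, -0.01433277, -0.01884271]), 'grip_force': 0.0, 'grip_width': 1.003303548591048}
```

View pics/scene0.png

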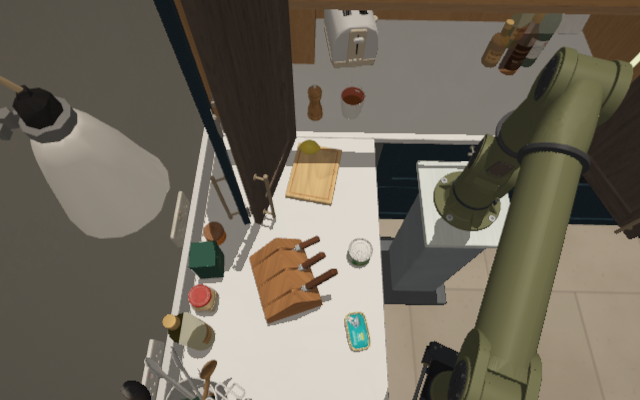

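View pics/top0.png

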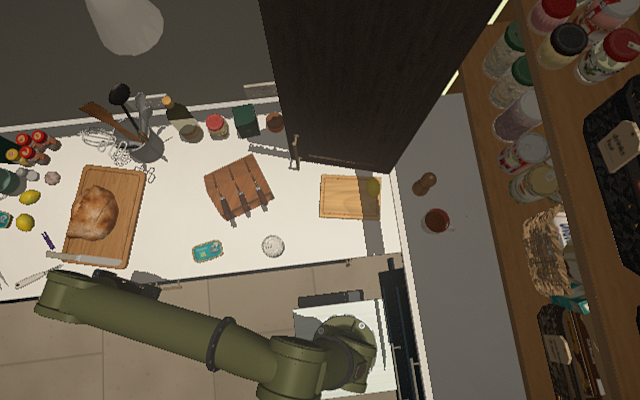

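The scene view shows the block at about (285,280), with the chef's knife handle running from (307,287) to (336,272), at its +y (lower/left) slot. The board is at (314,174), the lemon at (309,147) and the tins at (360,251) and (358,331). In the top view the block is at (238,188), the board at (350,197) and the chef's handle near (222,205). Next I'll view enlarged crops.

```bash
python3 - <<'E'
import cv2,numpy as np
def crop(f,x,y,w,h,s,o):
    im=cv2.imread(f)[y:y+h,x:x+w];im=cv2.resize(im,None,fx=s,fy=s,interpolation=cv2.INTER_CUBIC)
    for i in range(0,w,20):cv2.putText(im,str(x+i),(i*s,10),0,.35,(255,0,255),1);cv2.line(im,(i*s,12),(i*s,18),(255,0,255),1)
    for i in range(20,h,20):cv2.putText(im,str(y+i),(0,i*s),0,.35,(255,0,255),1)
    cv2.imwrite(o,im)
crop("pics/scene0.png",240,220,110,110,5,"pics/c1.png")
crop("pics/top0.png",195,145,90,85,7,"pics/c2.png")
E
```

```text
(no output)
```

View pics/c1.png

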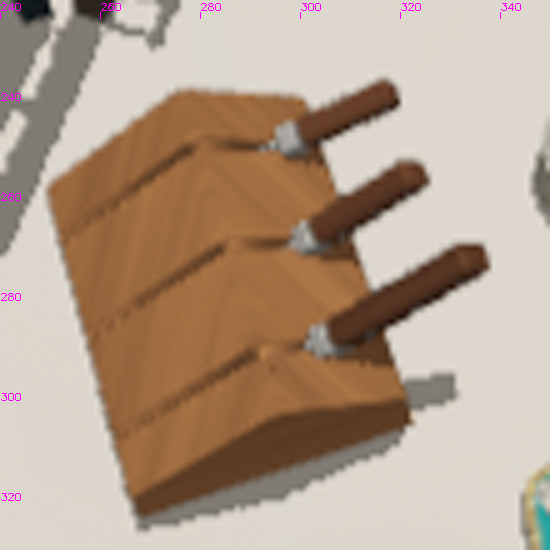

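View pics/c2.png

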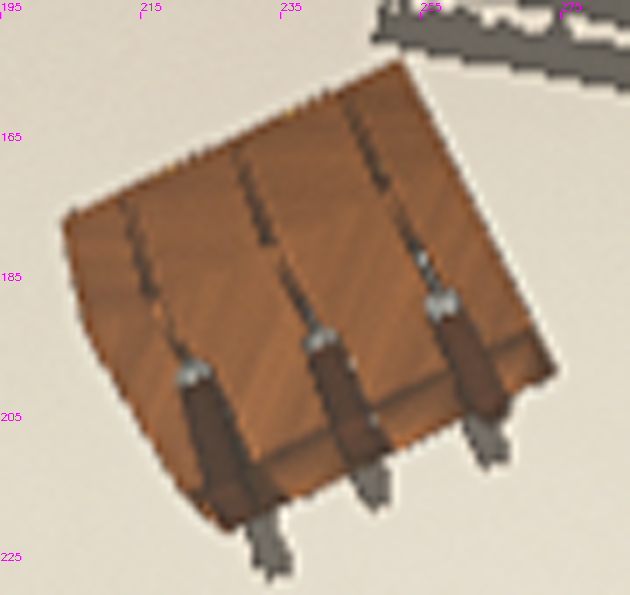

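The scene crop shows the chef's handle from its ferrule at (303.6,288.4) to its end at (335,271.4), with block ridge ends at (276,238) and (296.6,303) and back top corners at (250,258) and (266.5,320). In the top crop the chef's handle runs from (222.6,197.9) to (227.2,218.6), and the back corners are at (204.3,176.1) and (252.1,153.9).

```bash
cat >h.py <<'E'
import numpy as np,cv2
def ray(d,p):
    T=d["T"];v=np.array([(p[0]-d["cx"])/d["fx"],(p[1]-d["cy"])/d["fy"],1]);v=T[:3,:3]@v
    return T[:3,3],v/np.linalg.norm(v)
def plane(d,p,z):
    o,v=ray(d,p);return o+v*(z-o[2])/v[2]
def tri(a,p,b,q):
    A=np.zeros((3,3));r=np.zeros(3);R=[ray(a,p),ray(b,q)]
    for o,v in R:
        M=np.eye(3)-np.outer(v,v);A+=M;r+=M@o
    x=np.linalg.solve(A,r);return x,sum(np.linalg.norm(np.cross(x-o,v)) for o,v in R)
E
python3 - <<'E'
from h import *
np.set_printoptions(precision=4,suppress=True)
s=dict(np.load("scene0.npz"));t=dict(np.load("top0.npz"))
for n,p,q in [("chefend",(335,271.4),(227.2,218.6)),("cheffront",(303.6,288.4),(222.6,197.9)),("bL",(266.5,320),(204.3,176.1)),("bR",(250,258),(252.1,153.9)),
 ("utilfront",(300.5,267.5),(240.5,193.3)),("parfront",(298,247.5),(258,188.3))]:
    print(n,*tri(s,p,t,q))
for n,p in [("bL",(266.5,320)),("bR",(250,258)),("rR",(276,238)),("rL",(296.6,303))]: print(n,plane(s,p,.162))
for n,p in [("bL",(204.3,176.1)),("bR",(252.1,153.9))]: print("top",n,plane(t,p,.162))
for nm,d,box in(("scene",s,(270,130,90,90)),("top",t,(300,165,100,65))):
    im=d["pixels"];x,y,w,h=box
    hsv=cv2.cvtColor(im[y:y+h,x:x+w],cv2.COLOR_RGB2HSV)
    m=cv2.inRange(hsv,(8,75,90),(28,255,255))
    m=cv2.morphologyEx(m,cv2.MORPH_OPEN,np.ones((3,3)))
    c=max(cv2.findContours(m,0,2)[0],key=cv2.contourArea)
    b=cv2.boxPoints(cv2.minAreaRect(c))+[x,y]
    print(nm,b.tolist(),cv2.contourArea(c));P=np.array([plane(d,q,.018) for q in b]);print(P,P.mean(0))
E
```

```text
chefend [0.4564 0.316  0.2046] 0.0040896973834342746
cheffront [0.5404 0.3426 0.1263] 0.000473230833816307
bL [0.6446 0.4172 0.0524] 0.0011028728508702544
bR [0.706  0.2393 0.0588] 0.001282737416558341
utilfront [0.5508 0.2826 0.1203] 0.00037714556860732817
parfront [0.5608 0.2229 0.119 ] 0.000855761239060392
bL [0.6314 0.4342 0.162 ]
bR [0.6889 0.2711 0.162 ]
rR [0.6214 0.2113 0.162 ]
rL [0.5562 0.3896 0.162 ]
top bL [0.6127 0.3899 0.162 ]
top bR [0.6703 0.2267 0.162 ]
scene [[284.9024314880371, 196.12196350097656], [297.54633712768555, 137.11707258224487], [343.0292663574219, 146.86341094970703], [330.3853645324707, 205.86830139160156]] 2484.0
[[ 0.6162  0.008   0.018 ]
 [ 0.5832 -0.2327  0.018 ]
 [ 0.4182 -0.1945  0.018 ]
 [ 0.4629  0.0405  0.018 ]] [ 0.5201 -0.0947  0.018 ]
top [[318.32873344421387, 216.75414657592773], [320.5911617279053, 173.7679567337036], [381.21270751953125, 176.95856094360352], [378.95027923583984, 219.94475173950195]] 2450.5
[[ 0.4565  0.0293  0.018 ]
 [ 0.6136  0.002   0.018 ]
 [ 0.5754 -0.2165  0.018 ]
 [ 0.4194 -0.1846  0.018 ]] [ 0.5163 -0.0925  0.018 ]
```

```bash
cat >>h.py <<'E'
from scipy.spatial.transform import Rotation as Ro
def togo(target,yaw,s):
    "shift in the tool axes (mm) to put TCP at target, and the turn about z so that tool y is along block y"
    R=Ro.from_rotvec(s["tool_rot"]).as_matrix()
    a=np.arctan2(R[1,0],R[0,0]) # heading of tool x
    turns=[(-(yaw+k*np.pi-a)+np.pi)%(2*np.pi)-np.pi for k in (0,1)] # tool z is down
    print("R",R.round(3).tolist(),"head",a.round(3),"turns",np.round(turns,3),"shift",((np.array(target)-s["position"])@R*1000).round(1),"j7",s["joint_positions"][6].round(3))
E
python3 - <<'E'
from h import *
from bench import ctrl
s=ctrl.get_state()
togo([.497,.332,.25],.33,s)
d=dict(np.load("scene0.npz"));print([plane(d,p,0).round(3) for p in((255,222),(296,135),(248,215))])
E
```

```text
R [[-0.912, 0.409, -0.001], [0.409, 0.912, -0.002], [-0.0, -0.002, -1.0]] head 2.72 turns [ 2.39  -0.752] shift [-317.5 -143.2  -28.2] j7 -0.057
[array([0.712, 0.097, 0.   ]), array([ 0.59 , -0.255,  0.   ]), array([0.737, 0.072, 0.   ])]
```

```bash
python3 -m crank '[[[0,0,-20,-0.12,0],[0,0,-20,-0.12,0],[0,0,-20,-0.12,0],[0,0,0,-0.12,0],[0,0,0,-0.12,0],[0,0,0,-0.12,0],[0,0,0,-0.032,0],[0,0,0,0,0]]]' 40; python3 - <<'E'
from h import *
from bench import ctrl
togo([.497,.332,.27],.33,ctrl.get_state())
E
```

```text
time: 0.77
position: [0.2661, 0.5928, 0.282]
tool_rot: [0.517, -3.098, 0.001]
ft_force: [-0.5, 0.0, -0.9]
grip_width: 0.53
grip_force: 0.0
R [[-0.946, -0.325, -0.0], [-0.325, 0.946, -0.001], [0.001, -0.001, -1.0]] head -2.811 turns [-3.141e+00  1.000e-03] shift [-133.7 -321.6   12.1] j7 0.678
```

```bash
python3 -m crank '[[[-13,-32,0,0,0],[-13,-32,0,0,0],[-14,-33,0,0,0],[-14,-33,0,0,0],[-14,-33,0,0,0],[-14,-33,0,0,0],[-14,-33,0,0,0],[-13,-33,0,0,0],[-13,-32,0,0,0],[-12,-28,0,0,0]]]'; python3 -m crank '[[[0,0,0,0,0],[0,0,0,0,0]]]'; python3 - <<'E'
from h import *
from bench import ctrl,get_image
s=ctrl.get_state();togo([.497,.332,.154],.33,s)
a=[]
for n,x,y in(("scene",260,220),("top",190,150)):
    d=get_image(n);np.savez(n+"1.npz",**d);a.append(cv2.resize(d["pixels"][y:y+100,x:x+100,::-1],None,fx=4,fy=4,interpolation=cv2.INTER_CUBIC))
cv2.imwrite("pics/d.png",np.hstack(a))
E
```

```text
time: 1.6
position: [0.4987, 0.3293, 0.2825]
tool_rot: [-0.511, 3.1, -0.001]
ft_force: [0.3, -0.3, -0.5]
grip_width: 0.502
grip_force: 0.0
time: 1.77
position: [0.4988, 0.3295, 0.2822]
tool_rot: [0.507, -3.1, 0.001]
ft_force: [-0.2, 1.4, -0.2]
grip_width: 0.499
grip_force: 0.0
R [[-0.948, -0.318, -0.0], [-0.318, 0.948, -0.001], [0.0, -0.001, -1.0]] head -2.818 turns [ 3.136 -0.006] shift [  0.8   3.  128.2] j7 1.273
```

View pics/d.png

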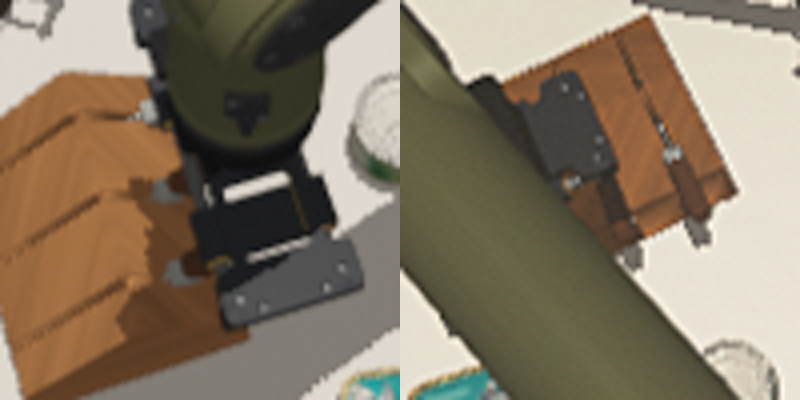

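The left half shows the gripper over the chef's handle with the fingers straddling it. The right half is mostly hidden by the arm. Next I'll descend.

```bash
python3 -m crank '[[[0,1,15,0,0],[0,0,20,0,0],[0,0,20,0,0],[0,0,20,0,0],[0,0,18,0,0],[0,0,14,0,0],[0,0,11,0,0],[0,0,7,0,0],[0,0,3,0,0],[0,0,0,0,0]]]' 20; python3 -m crank '[[[0,0,0,0,0.2],[0,0,0,0,0.4],[0,0,0,0,0.5],[0,0,0,0,0.6],[0,0,0,0,0.8],[0,0,0,0,1],[0,0,0,0,1],[0,0,0,0,1]]]'
```

```text
time: 2.7
position: [0.4965, 0.3334, 0.1543]
tool_rot: [0.518, -3.098, 0.0]
ft_force: [-0.3, -0.6, 0.4]
grip_width: 0.501
grip_force: 0.0
time: 3.37
position: [0.4975, 0.3315, 0.155]
tool_rot: [-0.514, 3.099, -0.002]
ft_force: [-0.6, -6.2, 4.5]
grip_width: 0.202
grip_force: 20.0
```

```bash
python3 - <<'E'
from h import *
from bench import ctrl,get_image
s=ctrl.get_state();togo([.497,.332,.154],.33,s);print(s["torque"],s["ft_force"],s["grip_force"],s["grip_width"])
d=get_image("scene");cv2.imwrite("pics/e.png",cv2.resize(d["pixels"][210:340,240:400,::-1],None,fx=5,fy=4.5,interpolation=cv2.INTER_CUBIC)[:600,:800])
E
```

```text
R [[-0.946, -0.323, 0.001], [-0.323, 0.946, -0.002], [-0.0, -0.002, -1.0]] head -2.813 turns [ 3.141e+00 -1.000e-03] shift [0.3 0.7 1. ] j7 1.274
[-1.30041983 -0.00574862 -0.08590533] [-0.64577601 -6.19168048  4.45676206] 19.97077007777989 0.20157488558178763
```

View pics/e.png

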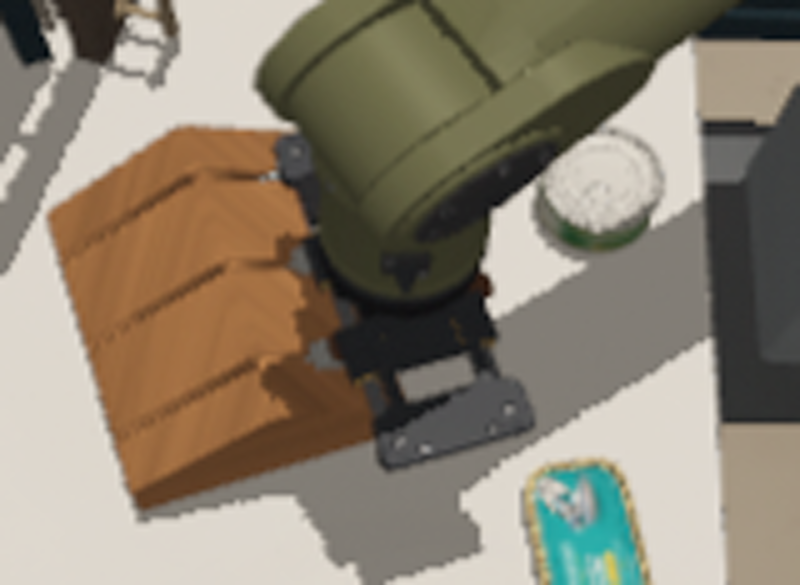

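```bash
python3 -m crank '[[[0,-1.5,0,0,1],[0,0,0,0,1],[4,0,-4,0,1],[6,0,-6,0,1],[6,0,-6,0,1],[6,0,-6,0,1],[0,0,0,0,1]]]' 45; python3 - <<'E'
from h import *
from bench import ctrl
s=ctrl.get_state();togo([.497,.332,.154],.33,s);print(s["torque"])
E
```

```text
time: 4.0
position: [0.4753, 0.3239, 0.178]
tool_rot: [0.517, -3.098, 0.0]
ft_force: [0.1, -2.1, -0.9]
grip_width: 0.204
grip_force: 44.9
R [[-0.946, -0.325, -0.0], [-0.325, 0.946, -0.0], [0.0, -0.0, -1.0]] head -2.811 turns [-3.141e+00  1.000e-03] shift [-23.1   0.6  23.9] j7 1.263
[-0.89450865 -0.13107949 -0.13802459]
```

Sliding freely. I'll pull the rest.

```bash
python3 -m crank '[[[6,0,-6,0,1],[9,0,-9,0,1],[10,0,-10,0,1],[10,0,-10,0,1],[10,0,-10,0,1],[10,0,-10,0,1],[10,0,-10,0,1],[10,0,-10,0,1],[6,0,-6,0,1],[0,0,0,0,1]]]'; python3 - <<'E'
from h import *
from bench import ctrl,get_image
s=ctrl.get_state();togo([.497,.332,.154],.33,s);print(s["torque"])
a=[]
for n,x,y in(("scene",250,220),("top",190,150)):
    d=get_image(n);np.savez(n+"2.npz",**d);a.append(cv2.resize(d["pixels"][y:y+120,x:x+100,::-1],None,fx=4,fy=4,interpolation=cv2.INTER_CUBIC))
cv2.imwrite("pics/f.png",np.hstack(a))
E
```

```text
time: 4.83
position: [0.3989, 0.2991, 0.2597]
tool_rot: [-0.519, 3.096, 0.004]
ft_force: [1.1, 0.2, -2.0]
grip_width: 0.205
grip_force: 44.9
R [[-0.945, -0.326, 0.002], [-0.326, 0.945, 0.003], [-0.002, 0.002, -1.0]] head -2.809 turns [-3.139e+00  2.000e-03] shift [-103.2   -1.1  106. ] j7 1.207
[0.10482997 0.0093515  0.0104669 ]
```

View pics/f.png

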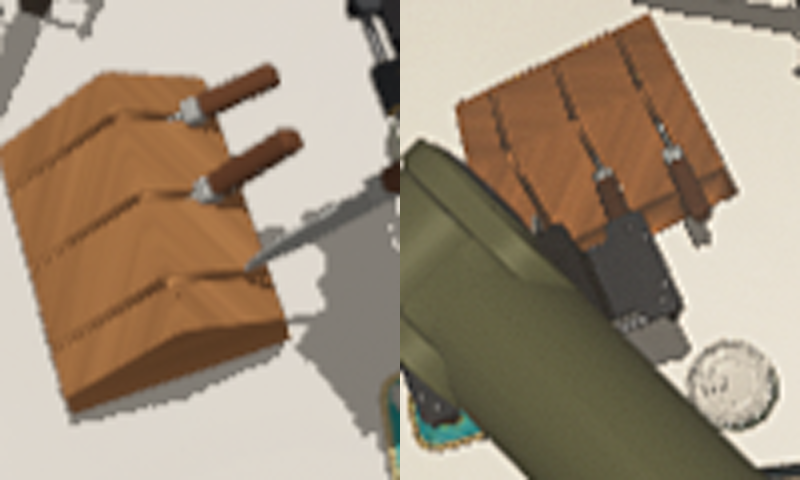

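The scene half shows the blade fully drawn, with its tip at about (311,287) clear of the face, and the other two knives still seated. The tool can't tilt, so I'll level the knife by pivoting it in the fingers, pressing the blade's edge over the block's ridge. I'll do that beside the slot groove.

```bash
python3 -m crank '[[[0,4,-20,0,1],[0,6,-20,0,1],[-10,7,0,0,1],[-20,0,0,0,1],[-20,0,0,0,1],[-20,0,0,0,1],[-14,0,0,0,1],[-5,0,8,0,1],[0,0,7,0,1],[0,0,0,0,1]]]' 25; python3 - <<'E'
from h import *
from bench import ctrl
s=ctrl.get_state();print(s["position"],s["torque"])
# grip in block frame, slot line yaw .33, reference: gripped at (.497,.3318) == local x -84.6
p=s["position"]-[.497,.3318,0];print("local",-84.6+1000*(p[0]*np.cos(.33)+p[1]*np.sin(.33)),1000*(-p[0]*np.sin(.33)+p[1]*np.cos(.33)),s["position"][2]*1000+19)
E
```

```text
time: 5.77
position: [0.4773, 0.3422, 0.2793]
tool_rot: [0.516, -3.094, 0.004]
ft_force: [-1.1, -0.4, -1.8]
grip_width: 0.203
grip_force: 24.9
[0.47727408 0.34222076 0.27925812] [0.08555407 0.12265018 0.02209831]
local -99.88478094409268 16.250531105521734 298.2581186365408
```

```bash
python3 -m crank '[[[0,0,5,0,1],[7,0,6,0,1],[7,0,6,0,1],[7,0,6,0,1],[9,0,10,0,1],[9,0,11,0,1],[7,0,12,0,1],[7,0,12,0,1],[0,0,0,0,1]]]'; python3 - <<'E'
from h import *
from bench import ctrl,get_image
s=ctrl.get_state();print(s["position"],s["torque"])
p=s["position"]-[.497,.3318,0];print("local",-84.6+1000*(p[0]*np.cos(.33)+p[1]*np.sin(.33)),s["position"][2]*1000+19)
a=[]
for n,x,y in(("scene",240,210),("top",180,140)):
    d=get_image(n);np.savez(n+"3.npz",**d);a.append(cv2.resize(d["pixels"][y:y+130,x:x+100,::-1],None,fx=4,fy=4,interpolation=cv2.INTER_CUBIC))
cv2.imwrite("pics/g.png",np.hstack(a))
E
```

```text
time: 6.52
position: [0.4265, 0.3251, 0.2133]
tool_rot: [0.518, -3.097, 0.001]
ft_force: [-0.5, -1.4, -1.2]
grip_width: 0.202
grip_force: 25.0
[0.42649501 0.32507672 0.2133078 ] [ 0.04078515  0.02327696 -0.0472151 ]
local -153.47933846552633 232.30780203900184
```

View pics/g.png

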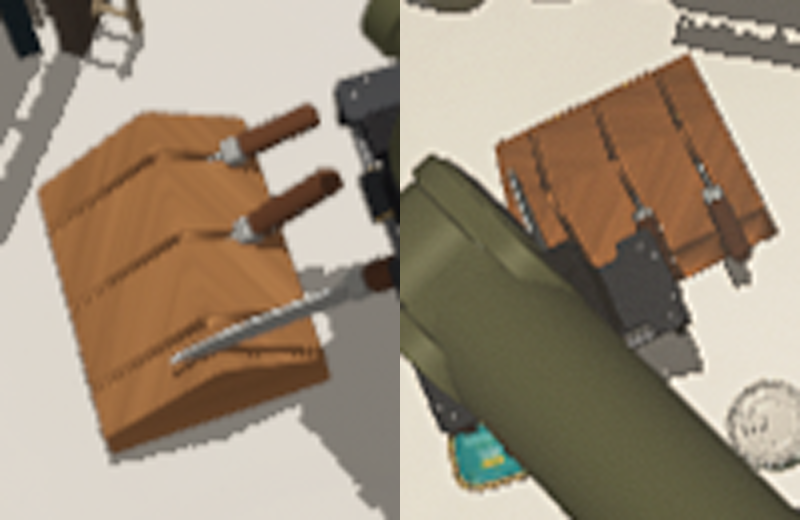

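The blade crosses the ridge, with its tip at scene (283,299.5) and top (208.3,183.8). I'll triangulate its pitch.

```bash
python3 - <<'E'
from h import *
s=dict(np.load("scene3.npz"));t=dict(np.load("top3.npz"))
x,e=tri(s,(283,299.5),t,(208.3,183.8));g=np.array([.4265,.3251,.2323]);v=x-g
print(x,e,np.linalg.norm(v),np.degrees(np.arctan2(v[2],np.hypot(*v[:2]))),np.arctan2(v[1],v[0]))
E
```

```text
[0.59062293 0.38022225 0.15061696] 0.005260816137555151 0.19143384401935656 -25.2577254291183 0.32402243910620876
```

```bash
python3 -m crank '[[[5,0,13,0,1],[5,0,13,0,1],[2,0,12,0,1],[2,0,12,0,1],[0,0,12,0,1],[0,0,0,0,1]]]'; python3 - <<'E'
from h import *
from bench import ctrl,get_image
s=ctrl.get_state();print(s["position"],s["torque"])
a=[]
for n,x,y in(("scene",240,210),("top",180,140)):
    d=get_image(n);np.savez(n+"4.npz",**d);a.append(cv2.resize(d["pixels"][y:y+130,x:x+100,::-1],None,fx=4,fy=4,interpolation=cv2.INTER_CUBIC))
cv2.imwrite("pics/h.png",np.hstack(a))
E
```

```text
time: 7.12
position: [0.4136, 0.3203, 0.1497]
tool_rot: [0.516, -3.094, 0.004]
ft_force: [-2.3, 0.0, -0.2]
grip_width: 0.208
grip_force: 25.0
[0.41358174 0.32026371 0.14974138] [-0.02188975  0.49357429  0.1049991 ]
```

View pics/h.png

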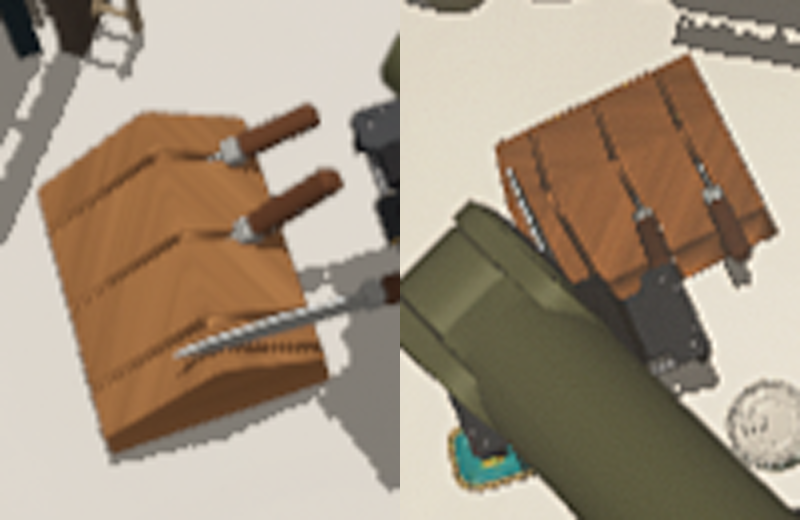

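The tip is now at scene (284.5,298.5) and top (207.8,182.8), with the blade nearly level over the ridge.

```bash
python3 - <<'E'
from h import *
s=dict(np.load("scene4.npz"));t=dict(np.load("top4.npz"))
x,e=tri(s,(284.5,298.5),t,(207.8,182.8));g=np.array([.4136,.3203,.1687]);v=x-g
print(x,e,np.linalg.norm(v),np.degrees(np.arctan2(v[2],np.hypot(*v[:2]))),np.arctan2(v[1],v[0]))
E
```

```text
[0.58806753 0.37927181 0.16434893] 0.00027846016053821425 0.18421597632546438 -1.3534166805267476 0.3259538568379193
```

```bash
python3 -m crank '[[[0,0,-10,0,1],[0,0,-20,0,1],[0,0,-25,0,1],[0,0,-25,0,1],[0,0,-20,0.05,1],[0,0,0,0.1,1],[0,0,0,0.11,1],[0,0,0,0.11,1],[0,0,0,0.11,1],[0,0,0,0.11,1]]]' 50; python3 -m crank '[[[0,0,0,0.11,1],[0,0,0,0.11,1],[0,0,0,0.11,1],[0,0,0,0.11,1],[0,0,0,0.11,1],[0,0,0,0.11,1],[0,0,0,0.11,1],[0,0,0,0.08,1],[0,0,0,0.04,1],[0,0,0,0,1]]]';python3 - <<'E'
from h import *
from bench import ctrl
togo([.467,.019,.225],-1.15,ctrl.get_state())
E
```

```text
time: 8.05
position: [0.4163, 0.3215, 0.2542]
tool_rot: [0.416, 3.112, 0.003]
ft_force: [-0.5, -0.3, -2.2]
grip_width: 0.2
grip_force: 50.0
time: 8.88
position: [0.4163, 0.3215, 0.2541]
tool_rot: [1.71, 2.634, 0.004]
ft_force: [-0.1, -0.7, -1.8]
grip_width: 0.207
grip_force: 50.0
R [[-0.407, 0.913, 0.002], [0.913, 0.407, 0.002], [0.001, 0.003, -1.0]] head 1.99 turns [ 3.14e+00 -1.00e-03] shift [-297.   -76.9   28.7] j7 -0.288
```

```bash
python3 -m crank '[[[-8,-2,0,0,1],[-16,-4,0,0,1],[-24,-6,0,0,1],[-26,-7,0,0,1],[-26,-7,0,0,1],[-26,-7,0,0,1],[-26,-7,0,0,1],[-26,-7,0,0,1],[-26,-7,0,0,1],[-26,-7,0,0,1]]]'; python3 -m crank '[[[-24,-6,2,0,1],[-20,-5,6,0,1],[-14,-3,6,0,1],[-7,-2,6,0,1],[-2,0,4,0,1],[0,0,0,0,1],[0,0,0,0,1],[0,0,0,0,1]]]'; python3 - <<'E'
from h import *
from bench import ctrl,get_image
s=ctrl.get_state();togo([.467,.019,.225],-1.15,s);print(s["torque"],s["qd"].round(3))
a=[]
for n,x,y in(("scene",260,110),("top",290,140)):
    d=get_image(n);np.savez(n+"5.npz",**d);a.append(cv2.resize(d["pixels"][y:y+120,x:x+100,::-1],None,fx=4,fy=4,interpolation=cv2.INTER_CUBIC))
cv2.imwrite("pics/i.png",np.hstack(a))
E
```

```text
time: 9.72
position: [0.4539, 0.0842, 0.2533]
tool_rot: [1.707, 2.636, 0.002]
ft_force: [-0.4, 0.2, -2.3]
grip_width: 0.203
grip_force: 50.0
time: 10.38
position: [0.4665, 0.02, 0.2289]
tool_rot: [1.705, 2.638, 0.001]
ft_force: [0.1, 0.3, -1.7]
grip_width: 0.204
grip_force: 50.0
R [[-0.411, 0.912, 0.0], [0.912, 0.411, 0.0], [0.0, 0.001, -1.0]] head 1.994 turns [-3.139e+00  2.000e-03] shift [-1.1  0.1  3.9] j7 0.296
[0.06734021 0.09471453 0.03208829] [-0.002 -0.001  0.001 -0.004  0.004 -0.001  0.001]
```

View pics/i.png

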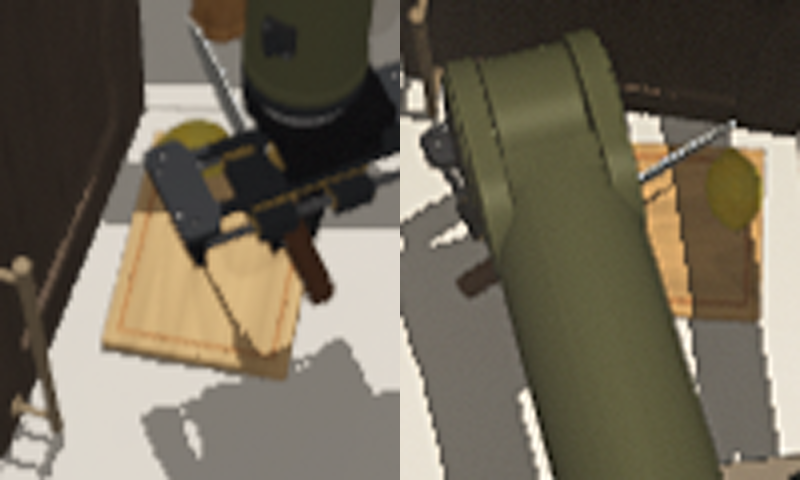

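The knife is over the board. Its tip is at scene (308,116.2) and top (373.2,170.8), and the handle end is at scene (340,183.8) and top (306.5,211.2).

```bash
python3 - <<'E'
from h import *
s=dict(np.load("scene5.npz"));t=dict(np.load("top5.npz"))
x,e=tri(s,(308,116.2),t,(373.2,170.8));y,f=tri(s,(340,183.8),t,(306.5,211.2));v=x-y;u=v/np.linalg.norm(v)
print(x,e,y,f,np.linalg.norm(v),np.degrees(np.arcsin(u[2])),np.arctan2(v[1],v[0]))
g=np.array([.4665,.02,.248]);w=x-g;print(np.linalg.norm(w),np.degrees(np.arcsin(w[2]/np.linalg.norm(w))),"mid",x-.064*u)
E
```

```text
[ 0.54193784 -0.15091864  0.24555482] 0.002200916231202202 [0.44479591 0.06829362 0.22537047] 0.00020482854662110097 0.24061998877389154 4.8118986981013 -1.1536610001543877
0.18684225462259854 -0.7498429980434442 mid [ 0.51610007 -0.09261266  0.2401862 ]
```

```bash
python3 -m crank '[[[0,0,0,0,1],[0,0,0,0,1],[0,0,0,0,1]]]'; python3 -c "
from bench import job;print(job.close_job())"
```

```text
time: 10.73
position: [0.4665, 0.019, 0.2287]
tool_rot: [1.707, 2.637, 0.0]
ft_force: [0.1, 0.3, -1.1]
grip_width: 0.203
grip_force: 50.0
the job is handed in; nothing more can be done
None
```

I drew the chef's knife and handed the job in at 10.7 s, with the gripper holding it still over the board: blade middle within about 2 mm of the board's centre, about 0.24 m above the worktop, and tipped up an estimated 2–7°; no verdict came back.

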